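# Put the strays back in front of their own stock

## Robot

A 6-joint arm with a two-finger parallel gripper is mounted at the origin on the work surface. World frame = base frame: x ahead of the robot, y to its left, z up, the work surface at z = 0. Lengths are in m, angles in rad, forces in N, time in s.
With the tool pointing down it reaches from about 0.25 to 0.775 m from the base axis. Payload 4 kg.
Tool frame: the origin (TCP) lies at the very end of the fingers, on their centre line; the grasp point (between the pads) lies 19 mm behind it (env.hold_point_z is the distance from the TCP to the grasp point, in m); z points along the fingers, y is the line along which they close (so a half turn about z gives the same grasp; the last joint's range is limited). The gripper opens to 85 mm and grips with 20 to 120 N. Pads are 22 mm wide; open, the fingers measure 114 mm over their backs; the gripper's body (76 mm by 85 mm) begins 54 mm behind the grasp point. The pads swing forward as they close: fully open they stand 13 mm farther back than shut.
Start: joints at [1.153, 0.087, 1.371, -0, 1.684, -0.103], TCP at [0.17, 0.523, 0.201] pointing down, gripper open.
Joint ranges: [-3.1, 3.1], [-0.76, 2.03], [0.27, 2.55], [-1.08, 4.22], [0.17, 2.65], [-2.57, 2.57]. Speed limits (rad/s): [2.79, 2.79, 3.14, 3.14, 3.14, 3.14].

## Interface

Orientations are given as [roll, pitch, yaw] about the fixed x, y, z axes, in that order (R = Rz(yaw) Ry(pitch) Rx(roll)).
In Python, from bench import monitor, eyes, order, env gives the robot as it stands. The module is installed in compiled form; this text tells all that it offers.
- The arm moves only by the tool arm_command, never from a script. Its argument "series" is a list of rows, each an object of numbers: "x", "y", "z": the shift along the tool's x, y, z as a fraction of full scale; "spin": the turn about the tool's z as a fraction of full scale. A call has 1 to 10 rows; each row shifts and turns the commanded pose from where the row before left it, along the tool's axes as they then stand; what a row does not reach is not made up. Full scale, the value 1, is 400 mm for a shift and 2 rad for a turn. A row lasts 1/10 s, in which the tool goes at most 50 mm and 8.59 degrees, less where a joint would pass 70% of its speed; a pose out of reach is approached as far as the arm can. A call with a number of a shift or a turn outside -1 to 1 is refused whole. A call with a gripper value outside its range is refused whole. "gripper" is the closure, from 0 (fully open) to 1 (shut), set as the call begins (left out, the last holds). The fingers move at their own pace and stop on an object; "force" is the grip in N (left out, the last holds). Time passes only in rows, so rows that do not move let the fingers close. It gives the time, the measured TCP pose, the force, the opening and the grip force at its end, in the units of the state.
- monitor.read_state(): the state, without advancing time (a new reading comes with each control period).
- eyes.get_image(name): name is "side" or "top" or "wrist"; returns a dict with "img" (480x640x3 uint8, blue, green, red), "vfov" (degrees; the focal length in pixels is half the picture's height over the tangent of half this angle, whatever the lens; pixels are square), "cx", "cy" (the principal point, pixels), "k1" (the pictures are not rectified: a ray, as slopes to the right and down, at radius r is drawn at 1 + k1 r^2 times it, then the intrinsics apply), "position" and "orientation" of the camera in the world; the wrist camera has in their place "T_tool_cam" (4x4, takes a point from camera to tool coordinates, whose origin is the TCP and whose axes are the flange's). Camera axes: x right, y down, z forward; pixel columns grow to the right and rows downward; lengths in m; the calibration is good to about 2 mm. A picture is of the moment at which its call begins: read the wrist's pose just before it. There is no depth.
- order.close_job(): hands the job in; it is judged then, once.
The state is a dict: "time": time; "joints": joint angles; "joint_vel": joint speeds; "tau": joint torques, N m; "tcp_pos": TCP position; "ee_rot": TCP orientation; "contact_force": force on the tool from outside, world axes, zero at the start; "moment": the same for the moment, N m; "width": finger opening in m; "finger_force": force on a finger pad.
Only numpy, scipy, OpenCV 4.12 (cv2) and the standard library are available. Lean on these libraries where they do the work, as an engineer would, in place of code of your own. Each camera call takes 0.05 s, during which the arm holds its last target. There are 200 camera calls.

## Task

On the farm-shop table the jar, the tin and the bottle standing on the cork discs have been mixed up: use the empty board as a parking place and move each one to the board whose stock is of its own kind, upright in the middle of the cork disc, with the tin square to the tins behind it. Set them down gently, never let one fall over, let go of everything, and leave the bowl, cup and juice bottle where they are.

Things in the scene. Friction and masses are not known exactly. Their poses are not given: they have to be found in the camera images.
- jar: loose squat round jar of tapenade, dark with a paper label and a brass lid, 58 mm in diameter, 75 mm tall, about 0.2 kg; origin at the centre of its underside, z up along its axis
- tin: loose upright rectangular oil tin, bare aluminium with a paper label, 40 mm deep (its x) by 60 mm broad (its y), 98 mm tall, with a 12 mm high, 20 mm wide black cap on top 16 mm off centre towards +y, about 0.3 kg; origin at the centre of its underside, z up
- bottle: loose small round oil bottle, dark green with a paper label, 46 mm in diameter up to 66 mm height, a shoulder narrowing to 22 mm at 82 mm height, then a black screw cap 25 mm in diameter from 92 mm to the top at 120 mm; about 0.2 kg; origin at the centre of its underside, z up
- board_jar: fixed wooden board, 190 (x) x 142 (y) mm, 12 mm thick. Origin: at table height under the centre of its flush 76 mm cork disc; x points to the disc's end (away from robot, give or take 9 degrees), z up; board spans x = -145 to +45 mm. Two fixed jars just like the loose jar stand at x = -105, y = +36 and -36 mm.
- board_tin: fixed wooden board, 190 (x) x 142 (y) mm, 12 mm thick. Origin: at table height under the centre of its flush 76 mm cork disc; x points to the disc's end (away from robot, give or take 9 degrees), z up; board spans x = -145 to +45 mm. Two fixed tins just like the loose tin, broad side across the board (x along board x) stand at x = -105, y = +36 and -36 mm.
- board_bottle: fixed wooden board, 190 (x) x 142 (y) mm, 12 mm thick. Origin: at table height under the centre of its flush 76 mm cork disc; x points to the disc's end (away from robot, give or take 9 degrees), z up; board spans x = -145 to +45 mm. Two fixed bottles just like the loose bottle stand at x = -105, y = +36 and -36 mm.
- board_empty: fixed wooden board, 190 (x) x 142 (y) mm, 12 mm thick. Origin: at table height under the centre of its flush 76 mm cork disc; x points to the disc's end (away from robot, give or take 9 degrees), z up; board spans x = -145 to +45 mm. This one has no stock on it: a spare, free place.
- bowl: bystander: white ceramic tasting bowl, 110 mm across, 45 mm tall, loose; origin at the centre of its underside
- cup: bystander: white plastic cup, 64 mm across, 80 mm tall, loose; origin at the centre of its underside
- juice: bystander: large orange juice bottle, 80 mm across, 200 mm tall, loose; origin at the centre of its underside
Mind the look-alikes: they are no part of the job. What is shaped like the board_jar but turquoise is not meant.

How it is judged:
At the end, for the whole second after the job is handed in: Jar, tin and bottle each stand released, at rest and upright (0.1 rad) on the board with stock of their own kind, within 15 mm of its disc centre, underside within 5 mm of the board top; the tin's x axis within 15 degrees of its board's, either way round (horizontal distance between jar and board_jar below 0.015 m and z of jar in the frame of board_jar between 0.007 and 0.017 m and angle between each of jar, tin, bottle's own z axis and vertical below 0.1 rad and linear speed of each of jar, tin, bottle below 0.02 m/s and angular speed of each of jar, tin, bottle below 0.2 rad/s and horizontal distance between tin and board_tin below 0.015 m and z of tin in the frame of board_tin between 0.007 and 0.017 m and horizontal distance between bottle and board_bottle below 0.015 m and z of bottle in the frame of board_bottle between 0.007 and 0.017 m and angle between the x axis of tin and the x axis of board_tin, either way round below 0.26 rad); the robot touches nothing.
It fails at once if the bowl, cup or juice bottle is moved by more than 20 mm (distance of any of bowl, cup, juice from where it was at the start of the episode above 0.02 m).
It fails at once if the jar, tin or bottle falls over (tilts past 0.6 rad) (angle between any of jar, tin, bottle's own z axis and vertical above 0.6 rad).
It fails at once if the jar, tin or bottle is dropped or slammed on a board (more than 60 N between them) (contact force between any of jar, tin, bottle and board_jar above 60 N or contact force between any of jar, tin, bottle and board_tin above 60 N or contact force between any of jar, tin, bottle and board_bottle above 60 N or contact force between any of jar, tin, bottle and board_empty above 60 N).
It also fails if it takes over 128 s, if anything falls off the work surface, if the arm or the gripper's body presses on something with over 40 N, if the wrist force passes 120 N, or if a joint passes its speed limit or range.

## Working session

There is one attempt and no reset: what is moved stays moved. The work goes in short steps, Python scripts to look and compute and a tool call to move; the robot and the scene stay as the last step left them, time stands still between calls to the robot, and variables do not carry over. Pictures are saved under pics/ and viewed, at most 14 in all, crops included, and the job is handed in when it is done.

Besides the shell and the picture viewer there is one more tool, called after "Request:" as name([rows], argument=value, ...), one row to a line, values as JSON. arm_command: Moves the arm, as the interface text tells. Its arguments: {"type":"object","properties":{"series":{"type":"array"},"gripper":{"type":"number"},"force":{"type":"number"}},"required":["series"]}

```bash
mkdir -p pics; python3 - <<'E'
from bench import monitor, eyes, order, env
import cv2,pickle
print(monitor.read_state(), env.hold_point_z)
for n in("top","side","wrist"):
    d=eyes.get_image(n); cv2.imwrite(f"pics/{n}0.png",d["img"]); pickle.dump(d,open(f"{n}0.pkl","wb"))
    print(n,{k:v for k,v in d.items() if k!="img"})
E
```

```text
{'time': 0.0, 'joints': array([ 1.15289382e+00,  8.79756924e-02,  1.37229815e+00,  2.06650292e-05,
        1.68356503e+00, -1.03076650e-01]), 'joint_vel': array([-1.50178377e-04, -9.83189283e-04, -4.25451973e-05,  1.19415952e-04,
        4.52683127e-04, -1.46500964e-03]), 'tau': array([-3.26341024e-05, -3.51861835e+01, -3.13271749e+01, -1.72295627e-04,
        1.07358594e-02,  5.59743398e-06]), 'tcp_pos': array([0.17006221, 0.52245232, 0.19980561]), 'ee_rot': array([-3.13936047e+00, -2.51552548e-04,  2.82676882e+00]), 'contact_force': array([-1.80805315, -0.01000474, -0.99506705]), 'moment': array([ 0.00808185, -0.03779877,  0.01333059]), 'finger_force': 0.0, 'width': 0.08523211371461559} 0.0187
top {'vfov': 47.40516779863053, 'cx': 318.02035588825015, 'cy': 242.64781249776297, 'k1': -0.10044521249196749, 'position': array([ 0.34663763, -0.02820937,  1.08779104]), 'orientation': array([-2.94961075,  0.01117271, -1.57603884])}
side {'vfov': 55.12575887921105, 'cx': 314.77547186509906, 'cy': 240.4598589847929, 'k1': -0.08404338224304604, 'position': array([ 0.48576291, -0.85670957,  0.58791785]), 'orientation': array([-2.14259388e+00,  1.36918954e-03, -9.96146297e-02])}
wrist {'vfov': 60.7537873799506, 'cx': 321.97086355296074, 'cy': 234.38259291924126, 'k1': 0.005839892867796157, 'T_tool_cam': array([[-4.38258459e-04, -9.59208607e-01, -2.82698879e-01,
         7.12168825e-02],
       [ 9.99999808e-01, -5.44420070e-04,  2.96973381e-04,
         1.74116512e-04],
       [-4.38766367e-04, -2.82698695e-01,  9.59208661e-01,
        -1.72813497e-01],
       [ 0.00000000e+00,  0.00000000e+00,  0.00000000e+00,
         1.00000000e+00]])}
```

View pics/top0.png

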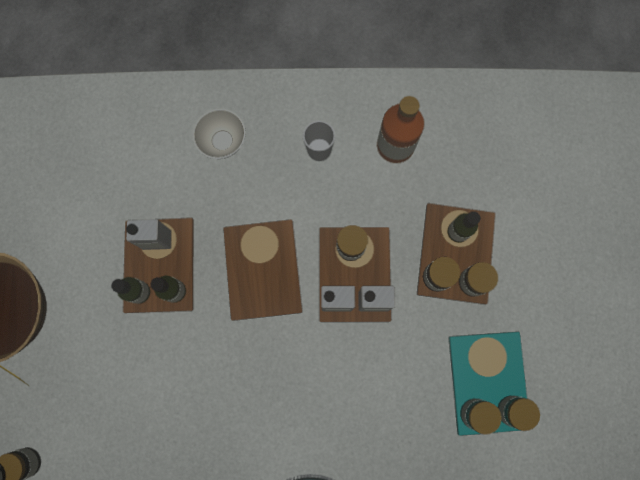

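View pics/side0.png

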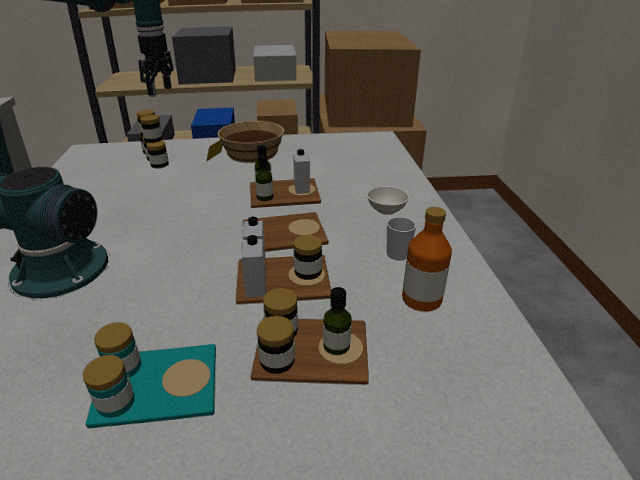

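```bash
cat > h.py <<'E'
import numpy as np, cv2, pickle
from scipy.spatial.transform import Rotation as Ro
def rays(d,px,T=None):
    f=240/np.tan(np.radians(d["vfov"]/2))
    K=np.array([[f,0,d["cx"]],[0,f,d["cy"]],[0,0,1]])
    p=cv2.undistortPoints(np.float64(px).reshape(-1,1,2),K,np.array([d["k1"],0,0,0,0.]),).reshape(-1,2)
    if T is None: R=Ro.from_euler("xyz",d["orientation"]).as_matrix(); o=d["position"]
    else: R=T[:3,:3]; o=T[:3,3]
    return np.array(o), np.c_[p,np.ones(len(p))]@R.T
def onto(d,px,z,T=None):
    o,v=rays(d,px,T); return (o+v*((z-o[2])/v[:,2:]))[:,:2]
def toolT(s,d):
    M=np.eye(4); M[:3,:3]=Ro.from_euler("xyz",s["ee_rot"]).as_matrix(); M[:3,3]=s["tcp_pos"]; return M@d["T_tool_cam"]
E
python3 - <<'E'
from h import *
d=pickle.load(open("top0.pkl","rb")); im=d["img"]; hsv=cv2.cvtColor(im,cv2.COLOR_BGR2HSV)
for p in [(262,290),(260,244),(355,305-40),(352,237),(145,228),(465,290),(441,268),(473,217)]: print(p,hsv[p[1],p[0]],im[p[1],p[0]])
m=cv2.inRange(hsv,(3,80,40),(18,255,140))
v=im.copy(); v[m>0]=(0,0,255)
for n,(x0,y0,x1,y1) in dict(bottle=(110,200,208,325),empty=(212,205,310,330),tin=(312,205,402,335),jar=(408,190,505,315)).items():
    k=np.zeros_like(m);k[y0:y1,x0:x1]=m[y0:y1,x0:x1]
    k=cv2.morphologyEx(k,cv2.MORPH_OPEN,np.ones((3,3)))
    pts=np.argwhere(k)[:,::-1]; w=onto(d,pts,.012)
    r=cv2.minAreaRect((w*1000).astype(np.float32)); b=cv2.boxPoints(r)
    a=r[2] ; a=(a+45)%90-45
    u=np.array([np.cos(np.radians(a)),np.sin(np.radians(a))])
    print(n,np.round(r[0],1),np.round(r[1],1),round(a,2),"disc",np.round(np.array(r[0])+50*u,1))
c=cv2.resize(np.vstack([v[190:340,100:500],im[190:340,100:500]]),None,fx=2,fy=2,interpolation=cv2.INTER_NEAREST)
cv2.imwrite("pics/m.png",c)
E
```

```text
(262, 290) [ 13 120  91] [48 67 91]
(260, 244) [ 19  86 137] [ 91 120 137]
(355, 265) [ 20  81 138] [ 94 123 138]
(352, 237) [ 20 125 100] [ 51  83 100]
(145, 228) [100   6 124] [124 123 121]
(465, 290) [36 19 67] [62 67 66]
(441, 268) [ 19 126 101] [ 51  83 101]
(473, 217) [20 16 48] [45 47 48]
bottle [513.4 305.5] [187.  139.4] 2.11 disc [563.4 307.3]
empty [503.4  95.3] [187.3 139.4] 6.14 disc [553.1 100.6]
tin [492.3 -89.8] [138.  186.1] -0.41 disc [542.3 -90.1]
jar [ 533.4 -294.8] [139.4 187.3] -8.49 disc [ 582.9 -302.2]
```

View pics/m.png

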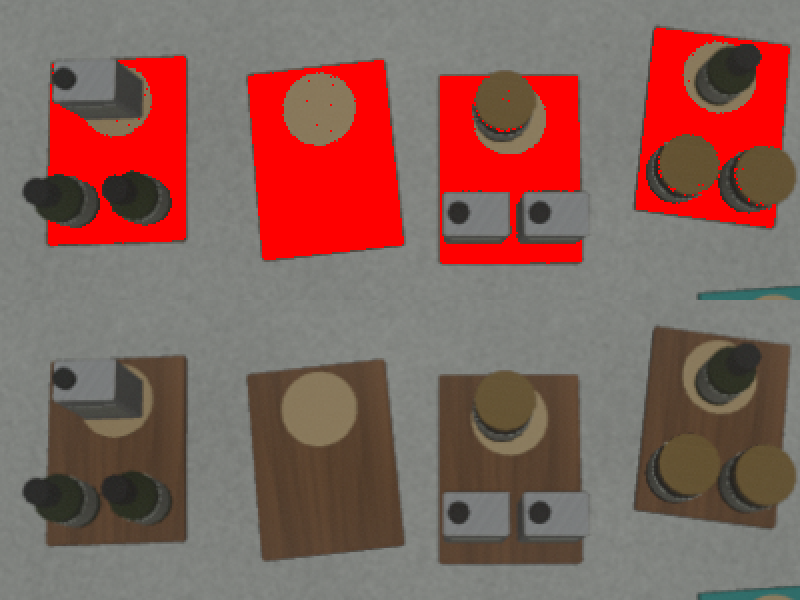

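```bash
python3 - <<'E'
from h import *
d=pickle.load(open("top0.pkl","rb")); im=d["img"]; hsv=cv2.cvtColor(im,cv2.COLOR_BGR2HSV)
# jar lid
def roi(m,x0,y0,x1,y1):
    k=np.zeros_like(m);k[y0:y1,x0:x1]=m[y0:y1,x0:x1];return k
def big(k): 
    c,_=cv2.findContours(k,cv2.RETR_EXTERNAL,cv2.CHAIN_APPROX_NONE); return max(c,key=cv2.contourArea)
m=roi(cv2.inRange(hsv,(17,105,60),(26,255,118)),325,215,378,262)
m=cv2.morphologyEx(m,cv2.MORPH_OPEN,np.ones((3,3)))
w=onto(d,big(m),.087)*1000
print("jar lid",cv2.minEnclosingCircle(w.astype(np.float32)),w.mean(0))
m=roi(cv2.inRange(hsv,(0,0,105),(180,40,255)),124,215,161,246)
# tin: cap disk dark
g=cv2.cvtColor(im,cv2.COLOR_BGR2GRAY)
m=roi(cv2.inRange(g,0,45),126,222,140,238); p=np.argwhere(m)[:,::-1]
print("tin cap",len(p),onto(d,p,.118).mean(0)*1000)
a=cv2.resize(im[212:256,118:178],(400,293),interpolation=cv2.INTER_CUBIC)
b=cv2.resize(im[203:247,440:500],(400,293),interpolation=cv2.INTER_CUBIC)
cv2.imwrite("pics/c.png",np.clip(np.hstack([a,b])*1.6,0,255).astype(np.uint8))
E
```

```text
jar lid ((546.73828125, -81.71550750732422), 28.918235778808594) [546.33355772 -81.46145141]
tin cap 65 [563.33614778 325.66810364]
```

View pics/c.png

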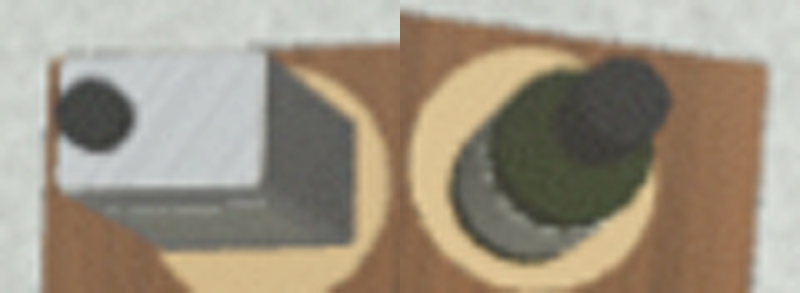

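The crop shows the tin top quad at crop px (62,57),(268,50),(262,186),(57,190) with the cap to the left, and the bottle cap centre at about (625,105).

```bash
python3 - <<'E'
from h import *
d=pickle.load(open("top0.pkl","rb"))
k=60/400
q=np.array([(62,57),(268,50),(262,186),(57,190)])*k+[118-.4,212-.4]
w=onto(d,q,.110)*1000; print(w.round(1)); r=cv2.minAreaRect(w.astype(np.float32)); print("tin",w.mean(0),r)
e=w[0]-w[1]+w[3]-w[2]; print("tin y axis yaw-90",np.degrees(np.arctan2(e[1],e[0]))-90)
print("bottle",onto(d,[(440+225*k-.4,203+105*k-.4)],.132)*1000)
E
```

```text
[[582.2 338.6]
 [583.6 279.6]
 [544.9 279.3]
 [544.2 337.6]]
tin [563.73758422 308.77612158] ((563.5692138671875, 308.6644592285156), (38.71438980102539, 59.00659942626953), 1.3353731632232666)
tin y axis yaw-90 1.0015236255438822
bottle [[ 575.1138587  -299.31383409]]
```

Request:
arm_command([
  {"spin":-0.0415},
  {"spin":-0.0415},
  {"spin":-0.0415},
  {"spin":-0.0415},
  {},
], gripper=0, force=40)

```text
validation failed for argument at $.se...
```

```bash
cat > go.py <<'E'
import sys
from h import *
from bench import monitor
s=monitor.read_state(); R=Ro.from_euler("xyz",s["ee_rot"]).as_matrix()
print("tcp",s["tcp_pos"].round(4),"rot",s["ee_rot"].round(4),"w",round(s["width"],4),"ff",round(s["finger_force"],1),"t",round(s["time"],1),"j",s["joints"].round(2),"F",s["contact_force"].round(1))
if len(sys.argv)>3:
    t=np.array([float(a) for a in sys.argv[1:4]])
    print("units",(R.T@(t-s["tcp_pos"])/.4).round(4))
if len(sys.argv)>4: dy=float(sys.argv[4])-s["ee_rot"][2]; print("spin",round(-((dy+np.pi)%(2*np.pi)-np.pi)/2,4))
E
python3 go.py .5637 .3088 .2 3.159
```

```text
tcp [0.1701 0.5226 0.2001] rot [-3.1399e+00 -2.0000e-04  2.8268e+00] w 0.0854 ff 0.0 t 0.1 j [ 1.15  0.09  1.37  0.    1.68 -0.1 ] F [-0.5 -0.3  0.2]
units [-1.1011e+00 -2.0350e-01  4.0000e-04]
spin -0.1661
```

Request:
arm_command([
  {"x":0,"y":0,"z":0,"spin":-0.0415},
  {"x":0,"y":0,"z":0,"spin":-0.0415},
  {"x":0,"y":0,"z":0,"spin":-0.0415},
  {"x":0,"y":0,"z":0,"spin":-0.0415},
  {"x":0,"y":0,"z":0,"spin":0},
], gripper=0, force=40)

```text
time: 0.65
tcp_pos: [0.1702, 0.5228, 0.2005]
ee_rot: [-3.141, -0.0, -3.125]
contact_force: [0.5, -0.6, 0.5]
width: 0.0853
finger_force: 0.0
```

```bash
python3 go.py .5637 .3088 .2 3.159
```

```text
tcp [0.1702 0.5228 0.2005] rot [-3.1408e+00 -4.0000e-04 -3.1245e+00] w 0.0853 ff 0.0 t 0.7 j [ 1.15  0.09  1.37  0.    1.68 -0.43] F [ 0.5 -0.6  0.5]
units [-0.9745 -0.5517  0.0014]
spin -0.0002
```

Request:
arm_command([
  {"x":-0.0975,"y":-0.0552},
  {"x":-0.0975,"y":-0.0552},
  {"x":-0.0975,"y":-0.0552},
  {"x":-0.0975,"y":-0.0552},
  {"x":-0.0975,"y":-0.0552},
  {"x":-0.0975,"y":-0.0552},
  {"x":-0.0975,"y":-0.0552},
  {"x":-0.0975,"y":-0.0552},
  {"x":-0.0975,"y":-0.0552},
  {"x":-0.097,"y":-0.055},
])

```text
validation failed for argument at $.se...
```

Request:
arm_command([
  {"x":0},
  {"x":0},
  {"x":0},
])

```text
validation failed for argument at $.se...
```

```bash
python3 go.py .5637 .3088 .2 3.159; python3 - <<'E'
from h import *
from bench import eyes
d=eyes.get_image("wrist"); cv2.imwrite("pics/w1.png",d["img"])
d=eyes.get_image("top"); cv2.imwrite("pics/t1.png",d["img"])
E
```

```text
tcp [0.1702 0.5228 0.2005] rot [-3.1408e+00 -4.0000e-04 -3.1245e+00] w 0.0853 ff 0.0 t 0.7 j [ 1.15  0.09  1.37  0.    1.68 -0.43] F [ 0.5 -0.6  0.5]
units [-0.9745 -0.5517  0.0014]
spin -0.0002
```

View pics/w1.png

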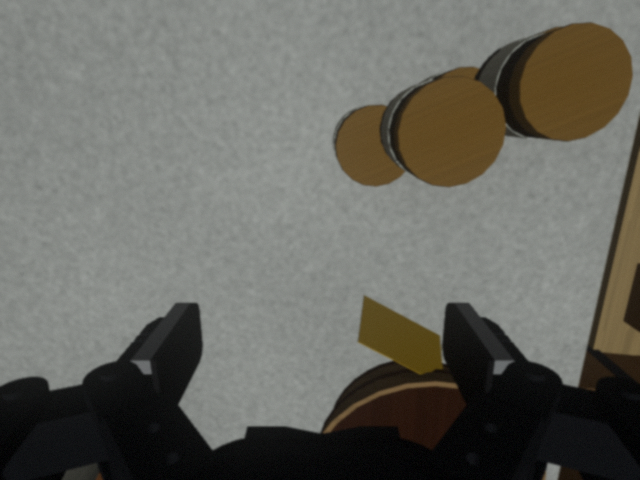

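Request:
arm_command([
  {"x":-0.0975,"y":-0.0552,"z":0,"spin":0},
  {"x":-0.0975,"y":-0.0552,"z":0,"spin":0},
  {"x":-0.0975,"y":-0.0552,"z":0,"spin":0},
  {"x":-0.0975,"y":-0.0552,"z":0,"spin":0},
  {"x":-0.0975,"y":-0.0552,"z":0,"spin":0},
  {"x":-0.0975,"y":-0.0552,"z":0,"spin":0},
  {"x":-0.0975,"y":-0.0552,"z":0,"spin":0},
  {"x":-0.0975,"y":-0.0552,"z":0,"spin":0},
  {"x":-0.0975,"y":-0.0552,"z":0,"spin":0},
  {"x":-0.097,"y":-0.055,"z":0,"spin":0},
])

```text
time: 1.75
tcp_pos: [0.5653, 0.3079, 0.2009]
ee_rot: [3.141, -0.0, -3.126]
contact_force: [-0.6, 0.8, -0.2]
width: 0.0857
finger_force: 0.0
```

Request:
arm_command([
  {"x":0,"y":0,"z":0,"spin":0},
  {"x":0,"y":0,"z":0,"spin":0},
  {"x":0,"y":0,"z":0,"spin":0},
])

```text
time: 2.05
tcp_pos: [0.563, 0.3096, 0.201]
ee_rot: [3.141, -0.001, -3.124]
contact_force: [-0.2, 0.6, -0.3]
width: 0.0852
finger_force: 0.0
```

```bash
python3 go.py .5637 .3088 .062 3.159; python3 - <<'E'
from h import *
from bench import eyes
d=eyes.get_image("wrist"); cv2.imwrite("pics/w2.png",d["img"])
E
```

```text
tcp [0.563  0.3096 0.201 ] rot [ 3.1411e+00 -6.0000e-04 -3.1241e+00] w 0.0852 ff 0.0 t 2.0 j [ 0.41  0.3   1.13  0.    1.72 -1.17] F [-0.2  0.6 -0.3]
units [-0.0018 -0.0023  0.3475]
spin 0.0001
```

View pics/w2.png

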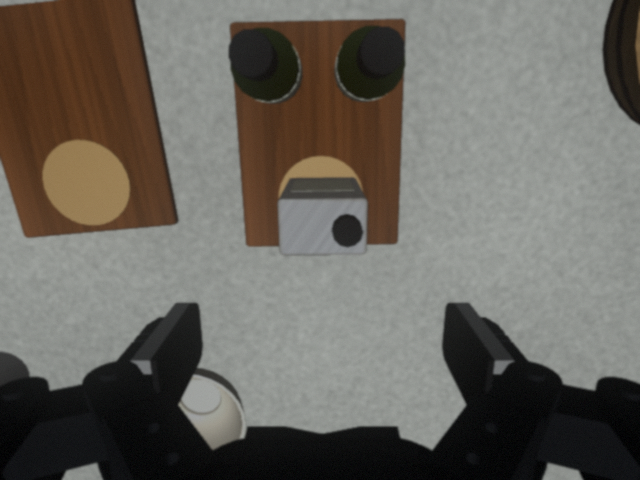

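Wrist view: tin top quad about (278,198)-(366,255) with cap at (347,231), tins centred between the fingers; bowl at (205,405) well clear.

```bash
python3 - <<'E'
from h import *
from bench import eyes,monitor
s=monitor.read_state(); d=eyes.get_image("wrist")
print((onto(d,[(278.5,198),(366,198),(367,254),(279,254)],.110,toolT(s,d))*1000).round(1))
g=d["img"].copy(); h=cv2.cvtColor(g,cv2.COLOR_BGR2HSV)
print((onto(d,[(247,246),(397,242),(405,20),(231,23)],.012,toolT(s,d))*1000).round(1))
print((onto(d,[(86,182)],.012,toolT(s,d))*1000).round(1))
E
```

```text
[[545.1 281.2]
 [544.1 338.5]
 [582.9 341. ]
 [584.  281. ]]
[[610.9 241.2]
 [604.5 380.3]
 [419.  373.7]
 [423.6 234.9]]
[[553.7 100.7]]
```

Request:
arm_command([
  {"x":-0.0018,"y":-0.002,"z":0.06,"spin":0},
  {"x":0,"y":0,"z":0.06,"spin":0},
  {"x":0,"y":0,"z":0.06,"spin":0},
])

```text
time: 2.45
tcp_pos: [0.5637, 0.3095, 0.1292]
ee_rot: [3.141, 0.002, -3.123]
contact_force: [0.0, -0.3, 0.8]
width: 0.0856
finger_force: 0.0
```

Request:
arm_command([
  {"x":0,"y":0,"z":0.06,"spin":0},
  {"x":0,"y":0,"z":0.06,"spin":0},
  {"x":0,"y":0,"z":0.045,"spin":0},
  {"x":0,"y":0,"z":0,"spin":0},
  {"x":0,"y":0,"z":0,"spin":0},
])

```text
time: 2.95
tcp_pos: [0.5639, 0.309, 0.0636]
ee_rot: [3.141, 0.0, -3.123]
contact_force: [-0.1, 1.5, 0.1]
width: 0.0857
finger_force: 0.0
```

Request:
arm_command([
  {"x":0,"y":0,"z":0,"spin":0},
  {"x":0,"y":0,"z":0,"spin":0},
  {"x":0,"y":0,"z":0,"spin":0},
  {"x":0,"y":0,"z":0,"spin":0},
  {"x":0,"y":0,"z":0,"spin":0},
  {"x":0,"y":0,"z":0,"spin":0},
  {"x":0,"y":0,"z":0,"spin":0},
  {"x":0,"y":0,"z":0,"spin":0},
], gripper=1, force=40)

```text
time: 3.75
tcp_pos: [0.5658, 0.3093, 0.0655]
ee_rot: [3.139, 0.004, -3.124]
contact_force: [-0.7, 3.1, 6.7]
width: 0.0589
finger_force: 44.5
```

```bash
python3 go.py .5535 .1007 .12
```

```text
tcp [0.5658 0.3093 0.0655] rot [ 3.139   0.0039 -3.1243] w 0.0589 ff 44.5 t 3.8 j [ 0.41  0.35  1.33  0.    1.46 -1.18] F [-0.7  3.1  6.7]
units [ 0.0392 -0.5205 -0.1377]
```

Request:
arm_command([
  {"x":0,"y":0,"z":-0.05,"spin":0},
  {"x":0,"y":0,"z":-0.05,"spin":0},
  {"x":0,"y":0,"z":-0.04,"spin":0},
  {"x":0,"y":0,"z":0,"spin":0},
])

```text
time: 4.15
tcp_pos: [0.5659, 0.3086, 0.1215]
ee_rot: [3.14, 0.004, -3.125]
contact_force: [0.3, -0.3, -3.3]
width: 0.059
finger_force: 45.0
```

Request:
arm_command([
  {"x":0.004,"y":-0.04,"z":0,"spin":0},
  {"x":0.004,"y":-0.06,"z":0,"spin":0},
  {"x":0.004,"y":-0.065,"z":0,"spin":0},
  {"x":0.004,"y":-0.065,"z":0,"spin":0},
  {"x":0.004,"y":-0.065,"z":0,"spin":0},
  {"x":0.004,"y":-0.065,"z":0,"spin":0},
  {"x":0.004,"y":-0.065,"z":0,"spin":0},
  {"x":0.004,"y":-0.055,"z":0,"spin":0},
  {"x":0.004,"y":-0.04,"z":0,"spin":0},
  {"x":0,"y":0,"z":0,"spin":0},
])

```text
time: 5.15
tcp_pos: [0.5527, 0.0974, 0.1177]
ee_rot: [-3.14, -0.003, -3.128]
contact_force: [0.2, -0.0, -4.4]
width: 0.0589
finger_force: 45.1
```

```bash
python3 go.py .5535 .1007 .0655; python3 - <<'E'
from h import *
from bench import eyes
d=eyes.get_image("wrist"); cv2.imwrite("pics/w3.png",cv2.resize(d["img"],(400,300)))
d=eyes.get_image("side"); cv2.imwrite("pics/s3.png",np.hstack([d["img"][120:320,200:500]]))
E
```

```text
tcp [0.5527 0.0974 0.1177] rot [-3.1404e+00 -2.6000e-03 -3.1276e+00] w 0.0589 ff 45.1 t 5.2 j [ 0.07  0.14  1.47 -0.    1.53 -1.51] F [ 0.2 -0.  -4.4]
units [-0.0024  0.0085  0.1304]
```

View pics/s3.png

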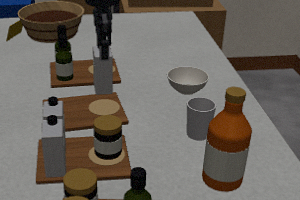

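Request:
arm_command([
  {"x":-0.001,"y":0.004,"z":0.03,"spin":0},
  {"x":-0.001,"y":0.004,"z":0.035,"spin":0},
  {"x":0,"y":0,"z":0.025,"spin":0},
  {"x":0,"y":0,"z":0.015,"spin":0},
  {"x":0,"y":0,"z":0.008,"spin":0},
  {"x":0,"y":0,"z":0,"spin":0},
  {"x":0,"y":0,"z":0,"spin":0},
  {"x":0,"y":0,"z":0,"spin":0},
])

```text
time: 6.05
tcp_pos: [0.5551, 0.1032, 0.0746]
ee_rot: [3.141, 0.002, -3.124]
contact_force: [0.9, 0.1, -2.9]
width: 0.0587
finger_force: 45.0
```

```bash
python3 go.py .5535 .1007 .0655
```

```text
tcp [0.5551 0.1032 0.0746] rot [ 3.1414e+00  1.6000e-03 -3.1244e+00] w 0.0587 ff 45.0 t 6.0 j [ 0.08  0.18  1.53  0.    1.44 -1.5 ] F [ 0.9  0.1 -2.9]
units [ 0.0041 -0.0062  0.0227]
```

Request:
arm_command([
  {"x":0.003,"y":-0.005,"z":0.005,"spin":0},
  {"x":0,"y":0,"z":0.004,"spin":0},
  {"x":0,"y":0,"z":0.004,"spin":0},
  {"x":0,"y":0,"z":0.003,"spin":0},
  {"x":0,"y":0,"z":0.003,"spin":0},
  {"x":0,"y":0,"z":0,"spin":0},
  {"x":0,"y":0,"z":0,"spin":0},
  {"x":0,"y":0,"z":0,"spin":0},
])

```text
time: 6.85
tcp_pos: [0.5534, 0.1013, 0.0663]
ee_rot: [3.141, 0.0, -3.124]
contact_force: [-0.1, -0.3, -4.0]
width: 0.0587
finger_force: 45.1
```

Request:
arm_command([
  {"x":0,"y":0,"z":0.002,"spin":0},
  {"x":0,"y":0,"z":0.002,"spin":0},
  {"x":0,"y":0,"z":0,"spin":0},
  {"x":0,"y":0,"z":0,"spin":0},
  {"x":0,"y":0,"z":0,"spin":0},
])

```text
time: 7.35
tcp_pos: [0.5538, 0.1013, 0.0655]
ee_rot: [3.141, 0.001, -3.124]
contact_force: [-1.6, 1.2, 2.2]
width: 0.0586
finger_force: 45.7
```

Request:
arm_command([
  {"x":0,"y":0,"z":0,"spin":0},
  {"x":0,"y":0,"z":0,"spin":0},
  {"x":0,"y":0,"z":0,"spin":0},
  {"x":0,"y":0,"z":0,"spin":0},
  {"x":0,"y":0,"z":0,"spin":0},
  {"x":0,"y":0,"z":0,"spin":0},
  {"x":0,"y":0,"z":0,"spin":0},
], gripper=0)

```text
time: 8.05
tcp_pos: [0.5533, 0.1012, 0.0646]
ee_rot: [3.142, 0.0, -3.124]
contact_force: [0.7, 0.4, 0.7]
width: 0.0853
finger_force: 0.0
```

Request:
arm_command([
  {"x":0,"y":0,"z":-0.05,"spin":0},
  {"x":0,"y":0,"z":-0.1,"spin":0},
  {"x":0,"y":0,"z":-0.12,"spin":0},
  {"x":0,"y":0,"z":-0.12,"spin":0},
  {"x":0,"y":0,"z":-0.05,"spin":0},
  {"x":0,"y":0,"z":0,"spin":0},
  {"x":0,"y":0,"z":0,"spin":0},
])

```text
time: 8.75
tcp_pos: [0.5532, 0.1012, 0.2402]
ee_rot: [3.141, -0.0, -3.124]
contact_force: [0.2, 0.1, -0.8]
width: 0.0853
finger_force: 0.0
```

```bash
python3 go.py .575 -.2993 .24; python3 - <<'E'
from h import *
from bench import eyes
d=eyes.get_image("wrist"); cv2.imwrite("pics/w4.png",cv2.resize(d["img"],(400,300)))
E
```

```text
tcp [0.5532 0.1012 0.2402] rot [ 3.1415e+00 -1.0000e-04 -3.1244e+00] w 0.0853 ff 0.0 t 8.8 j [ 0.08  0.11  1.27  0.    1.76 -1.51] F [ 0.2  0.1 -0.8]
units [-3.7200e-02 -1.0021e+00  4.0000e-04]
```

View pics/w4.png

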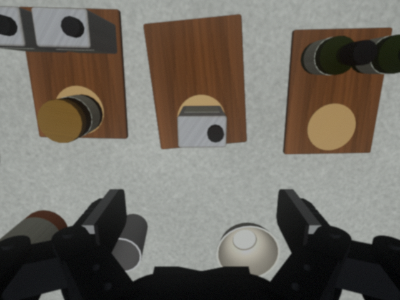

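Request:
arm_command([
  {"x":-0.0037,"y":-0.1,"z":0,"spin":0},
  {"x":-0.0037,"y":-0.1,"z":0,"spin":0},
  {"x":-0.0037,"y":-0.1,"z":0,"spin":0},
  {"x":-0.0037,"y":-0.1,"z":0,"spin":0},
  {"x":-0.0037,"y":-0.1,"z":0,"spin":0},
  {"x":-0.0037,"y":-0.1,"z":0,"spin":0},
  {"x":-0.0037,"y":-0.1,"z":0,"spin":0},
  {"x":-0.0037,"y":-0.1,"z":0,"spin":0},
  {"x":-0.0037,"y":-0.1,"z":0,"spin":0},
  {"x":-0.0037,"y":-0.1,"z":0,"spin":0},
])

```text
time: 9.8
tcp_pos: [0.574, -0.2995, 0.2371]
ee_rot: [3.138, -0.005, -3.124]
contact_force: [-0.2, 0.1, 0.2]
width: 0.0855
finger_force: 0.0
```

Request:
arm_command([
  {"x":0,"y":0,"z":0,"spin":0},
  {"x":0,"y":0,"z":0,"spin":0},
  {"x":0,"y":0,"z":0,"spin":0},
  {"x":0,"y":0,"z":0,"spin":0},
])

```text
time: 10.2
tcp_pos: [0.5751, -0.297, 0.2402]
ee_rot: [3.141, -0.001, -3.123]
contact_force: [-0.6, 0.8, -0.2]
width: 0.0855
finger_force: 0.0
```

```bash
python3 go.py .575 -.2993 .099; python3 - <<'E'
from h import *
from bench import eyes,monitor
s=monitor.read_state();d=eyes.get_image("wrist"); cv2.imwrite("pics/w5.png",d["img"]); pickle.dump((s,d),open("w5.pkl","wb"))
E
```

```text
tcp [ 0.5751 -0.297   0.2402] rot [ 3.1407e+00 -6.0000e-04 -3.1226e+00] w 0.0855 ff 0.0 t 10.2 j [-0.56  0.31  1.04  0.    1.8  -2.15] F [-0.6  0.8 -0.2]
units [ 1.00e-04 -6.00e-03  3.53e-01]
```

View pics/w5.png

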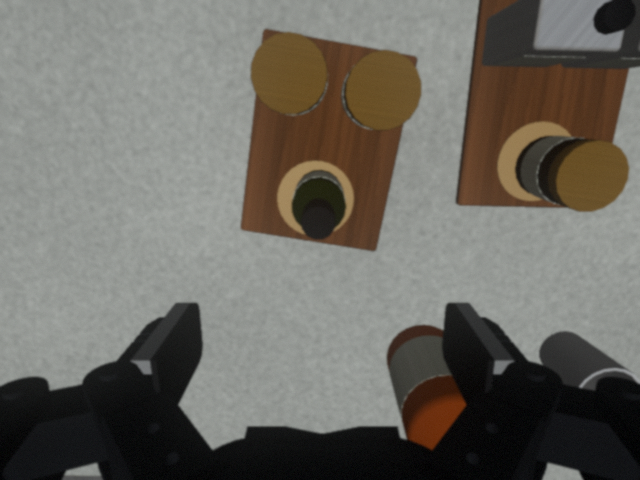

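Bottle cap centre at (319,221), disc centre (315,198); juice at (430,390) is clear of the descent. Checking positions by ray.

```bash
python3 - <<'E'
from h import *
s,d=pickle.load(open("w5.pkl","rb"));T=toolT(s,d)
f=lambda p,z:(onto(d,[p],z,T)*1000).round(1)
print("cap",f((319.5,221),.132),"disc",f((315.5,198.5),.012),"jarlid",f((590,175.5),.087),"discT",f((537,162),.012), "juice base~",f((415,365),0.07))
E
```

```text
cap [[ 576.8 -298.6]] disc [[ 584.9 -303. ]] jarlid [[547.2 -84.3]] discT [[545.  -88.8]] juice base~ [[ 734.4 -204.3]]
```

Request:
arm_command([
  {"x":0,"y":-0.006,"z":0.05,"spin":0},
  {"x":0,"y":0,"z":0.08,"spin":0},
  {"x":0,"y":0,"z":0.08,"spin":0},
  {"x":0,"y":0,"z":0.08,"spin":0},
  {"x":0,"y":0,"z":0.06,"spin":0},
  {"x":0,"y":0,"z":0,"spin":0},
  {"x":0,"y":0,"z":0,"spin":0},
  {"x":0,"y":0,"z":0,"spin":0},
])

```text
time: 11.05
tcp_pos: [0.5764, -0.3012, 0.1034]
ee_rot: [-3.139, 0.004, -3.124]
contact_force: [-0.0, -0.6, 0.7]
width: 0.0855
finger_force: 0.0
```

```bash
python3 go.py .575 -.2993 .099
```

```text
tcp [ 0.5764 -0.3012  0.1034] rot [-3.1392  0.0037 -3.1237] w 0.0855 ff 0.0 t 11.1 j [-0.57  0.34  1.26  0.    1.53 -2.16] F [-0.  -0.6  0.7]
units [0.0034 0.0049 0.0109]
```

Request:
arm_command([
  {"x":0,"y":0.004,"z":0.008,"spin":0},
  {"x":0,"y":0,"z":0,"spin":0},
  {"x":0,"y":0,"z":0,"spin":0},
])

```text
time: 11.35
tcp_pos: [0.5753, -0.2994, 0.0981]
ee_rot: [-3.141, 0.001, -3.124]
contact_force: [-0.3, -0.3, 0.1]
width: 0.0853
finger_force: 0.0
```

Request:
arm_command([
  {"x":0,"y":0,"z":0,"spin":0},
  {"x":0,"y":0,"z":0,"spin":0},
  {"x":0,"y":0,"z":0,"spin":0},
  {"x":0,"y":0,"z":0,"spin":0},
  {"x":0,"y":0,"z":0,"spin":0},
  {"x":0,"y":0,"z":0,"spin":0},
  {"x":0,"y":0,"z":0,"spin":0},
  {"x":0,"y":0,"z":0,"spin":0},
  {"x":0,"y":0,"z":0,"spin":0},
  {"x":0,"y":0,"z":0,"spin":0},
], gripper=1, force=40)

```text
time: 12.35
tcp_pos: [0.5751, -0.2995, 0.0976]
ee_rot: [-3.141, 0.0, -3.124]
contact_force: [0.4, -0.3, 1.8]
width: 0.0217
finger_force: 39.2
```

Request:
arm_command([
  {"x":0,"y":0,"z":0,"spin":0},
  {"x":0,"y":0,"z":0,"spin":0},
  {"x":0,"y":0,"z":0,"spin":0},
])

```text
time: 12.65
tcp_pos: [0.5751, -0.2994, 0.0976]
ee_rot: [-3.141, 0.0, -3.124]
contact_force: [-0.3, -0.4, 2.1]
width: 0.0215
finger_force: 39.3
```

Request:
arm_command([
  {"x":0,"y":0,"z":-0.02,"spin":0},
  {"x":0,"y":0,"z":-0.03,"spin":0},
  {"x":0,"y":0,"z":-0.03,"spin":0},
  {"x":0,"y":0,"z":0,"spin":0},
  {"x":0,"y":0,"z":0,"spin":0},
])

```text
time: 13.15
tcp_pos: [0.5754, -0.2994, 0.1303]
ee_rot: [-3.141, 0.001, -3.124]
contact_force: [-0.4, 0.4, -2.9]
width: 0.0218
finger_force: 39.3
```

```bash
python3 go.py; python3 - <<'E'
from h import *
from bench import eyes
d=eyes.get_image("side"); a=cv2.resize(d["img"][200:420,220:420],(400,440))
d=eyes.get_image("wrist"); cv2.imwrite("pics/s6.png",np.hstack([a,cv2.resize(d["img"],(400,300))[:,:] if 0 else cv2.copyMakeBorder(cv2.resize(d["img"],(400,300)),0,140,0,0,cv2.BORDER_CONSTANT)]))
E
```

```text
tcp [ 0.5754 -0.2994  0.1303] rot [-3.1409e+00  1.4000e-03 -3.1243e+00] w 0.0218 ff 39.3 t 13.2 j [-0.57  0.33  1.23  0.    1.59 -2.16] F [-0.4  0.4 -2.9]
```

View pics/s6.png

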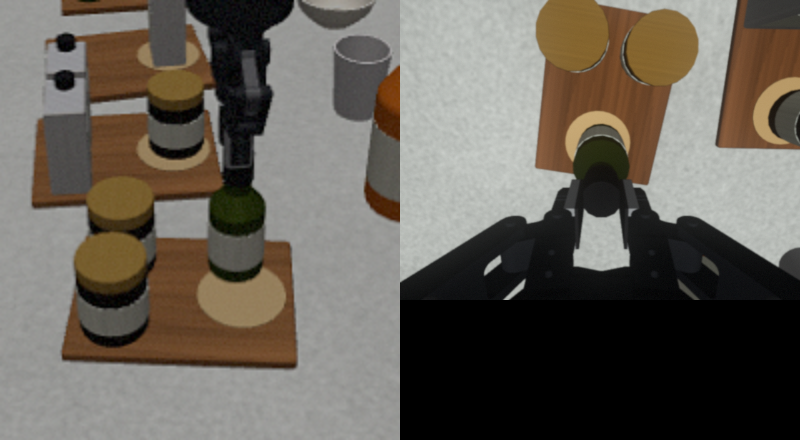

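Request:
arm_command([
  {"x":0,"y":0,"z":-0.06,"spin":0},
  {"x":0,"y":0,"z":-0.08,"spin":0},
  {"x":0,"y":0,"z":-0.08,"spin":0},
  {"x":0,"y":0,"z":-0.07,"spin":0},
  {"x":0,"y":0,"z":-0.02,"spin":0},
  {"x":0,"y":0,"z":0,"spin":0},
  {"x":0,"y":0,"z":0,"spin":0},
])

```text
time: 13.95
tcp_pos: [0.5745, -0.2989, 0.251]
ee_rot: [3.139, -0.003, -3.124]
contact_force: [-0.1, 0.2, -2.7]
width: 0.0219
finger_force: 39.5
```

```bash
python3 go.py .5625 .3075 .25
```

```text
tcp [ 0.5745 -0.2989  0.251 ] rot [ 3.1395e+00 -3.0000e-03 -3.1243e+00] w 0.0219 ff 39.5 t 13.9 j [-0.57  0.31  1.01  0.    1.82 -2.16] F [-0.1  0.2 -2.7]
units [0.0038 1.5163 0.0057]
```

Request:
arm_command([
  {"x":0.0004,"y":0.04,"z":0,"spin":0},
  {"x":0.0004,"y":0.06,"z":0,"spin":0},
  {"x":0.0004,"y":0.08,"z":0,"spin":0},
  {"x":0.0004,"y":0.08,"z":0,"spin":0},
  {"x":0.0004,"y":0.08,"z":0,"spin":0},
  {"x":0.0004,"y":0.08,"z":0,"spin":0},
  {"x":0.0004,"y":0.08,"z":0,"spin":0},
  {"x":0.0004,"y":0.08,"z":0,"spin":0},
  {"x":0.0004,"y":0.08,"z":0,"spin":0},
  {"x":0.0004,"y":0.08,"z":0,"spin":0},
])

```text
time: 14.95
tcp_pos: [0.5668, -0.0008, 0.2515]
ee_rot: [3.14, -0.003, -3.124]
contact_force: [0.6, -0.8, -1.6]
width: 0.0215
finger_force: 39.5
```

Request:
arm_command([
  {"x":0,"y":0.08,"z":0,"spin":0},
  {"x":0,"y":0.08,"z":0,"spin":0},
  {"x":0,"y":0.08,"z":0,"spin":0},
  {"x":0,"y":0.08,"z":0,"spin":0},
  {"x":0,"y":0.08,"z":0,"spin":0},
  {"x":0,"y":0.08,"z":0,"spin":0},
  {"x":0,"y":0.08,"z":0,"spin":0},
  {"x":0,"y":0.08,"z":0,"spin":0},
  {"x":0,"y":0.08,"z":0,"spin":0},
  {"x":0,"y":0.056,"z":0,"spin":0},
])

```text
time: 15.95
tcp_pos: [0.5608, 0.3098, 0.2511]
ee_rot: [-3.141, -0.004, -3.122]
contact_force: [0.9, -1.1, -1.8]
width: 0.0217
finger_force: 39.5
```

Request:
arm_command([
  {"x":0,"y":0,"z":0,"spin":0},
  {"x":0,"y":0,"z":0,"spin":0},
  {"x":0,"y":0,"z":0,"spin":0},
  {"x":0,"y":0,"z":0,"spin":0},
])

```text
time: 16.35
tcp_pos: [0.5629, 0.3061, 0.2533]
ee_rot: [-3.141, -0.0, -3.126]
contact_force: [0.2, 0.2, -2.4]
width: 0.0216
finger_force: 39.6
```

```bash
python3 go.py .5625 .3075 .0976
```

```text
tcp [0.5629 0.3061 0.2533] rot [-3.1413e+00 -5.0000e-04 -3.1256e+00] w 0.0216 ff 39.6 t 16.4 j [ 0.41  0.29  1.03 -0.    1.82 -1.18] F [ 0.2  0.2 -2.4]
units [0.0007 0.0036 0.3891]
```

Descend to about 6 mm above, then creep.

Request:
arm_command([
  {"x":0,"y":0.0035,"z":0.05,"spin":0},
  {"x":0,"y":0,"z":0.08,"spin":0},
  {"x":0,"y":0,"z":0.08,"spin":0},
  {"x":0,"y":0,"z":0.07,"spin":0},
  {"x":0,"y":0,"z":0.05,"spin":0},
  {"x":0,"y":0,"z":0.03,"spin":0},
  {"x":0,"y":0,"z":0.01,"spin":0},
  {"x":0,"y":0,"z":0,"spin":0},
  {"x":0,"y":0,"z":0,"spin":0},
  {"x":0,"y":0,"z":0,"spin":0},
])

```text
time: 17.35
tcp_pos: [0.564, 0.3088, 0.1074]
ee_rot: [3.14, 0.003, -3.124]
contact_force: [-0.5, 0.2, -1.9]
width: 0.0219
finger_force: 39.6
```

```bash
python3 go.py .5625 .3075 .0976
```

```text
tcp [0.564  0.3088 0.1074] rot [ 3.1402e+00  3.1000e-03 -3.1245e+00] w 0.0219 ff 39.6 t 17.4 j [ 0.41  0.32  1.28  0.    1.54 -1.18] F [-0.5  0.2 -1.9]
units [ 0.0038 -0.0032  0.0244]
```

Request:
arm_command([
  {"x":0.002,"y":-0.002,"z":0.005,"spin":0},
  {"x":0,"y":0,"z":0.005,"spin":0},
  {"x":0,"y":0,"z":0.004,"spin":0},
  {"x":0,"y":0,"z":0.003,"spin":0},
  {"x":0,"y":0,"z":0.003,"spin":0},
  {"x":0,"y":0,"z":0,"spin":0},
  {"x":0,"y":0,"z":0,"spin":0},
  {"x":0,"y":0,"z":0,"spin":0},
])

```text
time: 18.15
tcp_pos: [0.5623, 0.3076, 0.0977]
ee_rot: [3.141, 0.0, -3.124]
contact_force: [-0.2, -0.1, -1.0]
width: 0.0222
finger_force: 39.8
```

Request:
arm_command([
  {"x":0,"y":0,"z":0.002,"spin":0},
  {"x":0,"y":0,"z":0.002,"spin":0},
  {"x":0,"y":0,"z":0,"spin":0},
  {"x":0,"y":0,"z":0,"spin":0},
  {"x":0,"y":0,"z":0,"spin":0},
])

```text
time: 18.65
tcp_pos: [0.5629, 0.3078, 0.0976]
ee_rot: [3.141, 0.003, -3.124]
contact_force: [0.0, -2.3, 5.4]
width: 0.0218
finger_force: 40.5
```

Contact made; release and rise.

Request:
arm_command([
  {"x":0,"y":0,"z":-0.001,"spin":0},
  {"x":0,"y":0,"z":0,"spin":0},
  {"x":0,"y":0,"z":0,"spin":0},
  {"x":0,"y":0,"z":0,"spin":0},
  {"x":0,"y":0,"z":0,"spin":0},
  {"x":0,"y":0,"z":0,"spin":0},
  {"x":0,"y":0,"z":0,"spin":0},
  {"x":0,"y":0,"z":0,"spin":0},
  {"x":0,"y":0,"z":0,"spin":0},
  {"x":0,"y":0,"z":0,"spin":0},
], gripper=0)

```text
time: 19.65
tcp_pos: [0.5622, 0.3076, 0.0963]
ee_rot: [3.141, 0.0, -3.124]
contact_force: [-0.5, 0.3, 0.4]
width: 0.0858
finger_force: 0.0
```

Request:
arm_command([
  {"x":0,"y":0,"z":-0.04,"spin":0},
  {"x":0,"y":0,"z":-0.08,"spin":0},
  {"x":0,"y":0,"z":-0.12,"spin":0},
  {"x":0,"y":0,"z":-0.12,"spin":0},
  {"x":0,"y":0,"z":0,"spin":0},
  {"x":0,"y":0,"z":0,"spin":0},
])

```text
time: 20.25
tcp_pos: [0.5632, 0.308, 0.2444]
ee_rot: [3.139, 0.006, -3.124]
contact_force: [0.1, -0.2, 0.1]
width: 0.0855
finger_force: 0.0
```

```bash
python3 go.py .5467 -.0825 .24; python3 - <<'E'
from h import *
from bench import eyes,monitor
s=monitor.read_state();d=eyes.get_image("wrist"); cv2.imwrite("pics/w7.png",d["img"]); pickle.dump((s,d),open("w7.pkl","wb"))
E
```

```text
tcp [0.5632 0.308  0.2444] rot [ 3.1389  0.0064 -3.1244] w 0.0855 ff 0.0 t 20.2 j [ 0.41  0.29  1.05  0.    1.79 -1.18] F [ 0.1 -0.2  0.1]
units [ 0.0581 -0.9755  0.008 ]
```

View pics/w7.png

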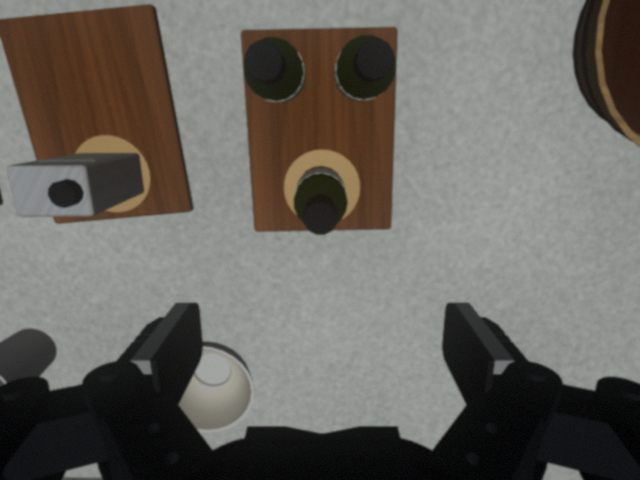

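Bottle stands upright on its disc (cap (320,217), disc (322,187)). On to the jar.

Request:
arm_command([
  {"x":0.0058,"y":-0.0975,"z":0,"spin":0},
  {"x":0.0058,"y":-0.0975,"z":0,"spin":0},
  {"x":0.0058,"y":-0.0975,"z":0,"spin":0},
  {"x":0.0058,"y":-0.0975,"z":0,"spin":0},
  {"x":0.0058,"y":-0.0975,"z":0,"spin":0},
  {"x":0.0058,"y":-0.0975,"z":0,"spin":0},
  {"x":0.0058,"y":-0.0975,"z":0,"spin":0},
  {"x":0.0058,"y":-0.0975,"z":0,"spin":0},
  {"x":0.0058,"y":-0.0975,"z":0,"spin":0},
  {"x":0.0058,"y":-0.0975,"z":0,"spin":0},
])

```text
time: 21.3
tcp_pos: [0.5444, -0.0841, 0.238]
ee_rot: [3.14, -0.004, -3.124]
contact_force: [0.6, 0.3, -0.4]
width: 0.0852
finger_force: 0.0
```

Request:
arm_command([
  {"x":0,"y":0,"z":0,"spin":0},
  {"x":0,"y":0,"z":0,"spin":0},
  {"x":0,"y":0,"z":0,"spin":0},
  {"x":0,"y":0,"z":0,"spin":0},
])

```text
time: 21.7
tcp_pos: [0.5456, -0.0814, 0.2397]
ee_rot: [3.141, -0.001, -3.122]
contact_force: [0.7, -0.3, -0.9]
width: 0.0854
finger_force: 0.0
```

```bash
python3 go.py .5467 -.0825 .035; python3 - <<'E'
from h import *
from bench import eyes,monitor
s,d=pickle.load(open("w7.pkl","rb"));T=toolT(s,d)
print("bottle cap",onto(d,[(320,217)],.132,T)*1000,"disc",onto(d,[(322,187)],.012,T)*1000)
s=monitor.read_state();d=eyes.get_image("wrist"); T=toolT(s,d)
hsv=cv2.cvtColor(d["img"],cv2.COLOR_BGR2HSV); 
m=cv2.inRange(hsv,(15,115,60),(26,255,150)); m=cv2.morphologyEx(m,cv2.MORPH_OPEN,np.ones((5,5)))
c,_=cv2.findContours(m,cv2.RETR_EXTERNAL,cv2.CHAIN_APPROX_NONE)
for k in c:
    if cv2.contourArea(k)>1500:
        print(cv2.boundingRect(k),cv2.minEnclosingCircle((onto(d,k,.087,T)*1000).astype(np.float32)))
E
```

```text
tcp [ 0.5456 -0.0814  0.2397] rot [ 3.1409e+00 -8.0000e-04 -3.1224e+00] w 0.0854 ff 0.0 t 21.7 j [-0.25  0.09  1.29  0.    1.76 -1.84] F [ 0.7 -0.3 -0.9]
units [-0.0031 -0.0032  0.5118]
bottle cap [[563.82095783 306.96270778]] disc [[563.65029736 308.74355311]]
(286, 172, 71, 68) ((547.6417846679688, -82.04165649414062), 29.232744216918945)
(63, 86, 76, 78) ((486.1373596191406, -251.7683868408203), 29.556974411010742)
(0, 70, 44, 77) ((475.9359130859375, -319.41009521484375), 28.039535522460938)
```

Request:
arm_command([
  {"x":-0.004,"y":-0.001,"z":0.06,"spin":0},
  {"x":0,"y":0,"z":0.08,"spin":0},
  {"x":0,"y":0,"z":0.08,"spin":0},
  {"x":0,"y":0,"z":0.08,"spin":0},
  {"x":0,"y":0,"z":0.08,"spin":0},
  {"x":0,"y":0,"z":0.08,"spin":0},
  {"x":0,"y":0,"z":0.04,"spin":0},
  {"x":0,"y":0,"z":0.005,"spin":0},
  {"x":0,"y":0,"z":0,"spin":0},
  {"x":0,"y":0,"z":0,"spin":0},
])

```text
time: 22.75
tcp_pos: [0.5486, -0.083, 0.04]
ee_rot: [-3.141, 0.003, -3.124]
contact_force: [-1.1, -0.6, 0.9]
width: 0.0859
finger_force: 0.0
```

Request:
arm_command([
  {"x":0,"y":0,"z":0,"spin":0},
  {"x":0,"y":0,"z":0,"spin":0},
  {"x":0,"y":0,"z":0,"spin":0},
])

```text
time: 23.05
tcp_pos: [0.5478, -0.0832, 0.0391]
ee_rot: [-3.141, 0.002, -3.124]
contact_force: [-0.1, -0.3, 0.3]
width: 0.0854
finger_force: 0.0
```

Request:
arm_command([
  {"x":0,"y":0,"z":0,"spin":0},
  {"x":0,"y":0,"z":0,"spin":0},
  {"x":0,"y":0,"z":0,"spin":0},
  {"x":0,"y":0,"z":0,"spin":0},
  {"x":0,"y":0,"z":0,"spin":0},
  {"x":0,"y":0,"z":0,"spin":0},
  {"x":0,"y":0,"z":0,"spin":0},
  {"x":0,"y":0,"z":0,"spin":0},
], gripper=1, force=40)

```text
time: 23.85
tcp_pos: [0.5477, -0.0831, 0.0386]
ee_rot: [3.142, 0.001, -3.124]
contact_force: [-0.4, 2.2, 4.2]
width: 0.056
finger_force: 43.1
```

Request:
arm_command([
  {"x":0,"y":0,"z":-0.02,"spin":0},
  {"x":0,"y":0,"z":-0.06,"spin":0},
  {"x":0,"y":0,"z":-0.06,"spin":0},
  {"x":0,"y":0,"z":-0.06,"spin":0},
  {"x":0,"y":0,"z":-0.05,"spin":0},
  {"x":0,"y":0,"z":0,"spin":0},
  {"x":0,"y":0,"z":0,"spin":0},
])

```text
time: 24.55
tcp_pos: [0.5468, -0.0832, 0.1373]
ee_rot: [3.141, -0.001, -3.125]
contact_force: [-0.1, -1.1, -2.6]
width: 0.0563
finger_force: 43.1
```

```bash
python3 go.py .5833 -.3025 .137
```

```text
tcp [ 0.5468 -0.0832  0.1373] rot [ 3.1414e+00 -1.2000e-03 -3.1246e+00] w 0.0563 ff 43.1 t 24.6 j [-0.25  0.12  1.47 -0.    1.56 -1.84] F [-0.1 -1.1 -2.6]
units [-0.0819 -0.5497  0.0006]
```

Request:
arm_command([
  {"x":-0.0082,"y":-0.04,"z":0,"spin":0},
  {"x":-0.0082,"y":-0.06,"z":0,"spin":0},
  {"x":-0.0082,"y":-0.06,"z":0,"spin":0},
  {"x":-0.0082,"y":-0.06,"z":0,"spin":0},
  {"x":-0.0082,"y":-0.06,"z":0,"spin":0},
  {"x":-0.0082,"y":-0.06,"z":0,"spin":0},
  {"x":-0.0082,"y":-0.06,"z":0,"spin":0},
  {"x":-0.0082,"y":-0.06,"z":0,"spin":0},
  {"x":-0.0082,"y":-0.05,"z":0,"spin":0},
  {"x":-0.0082,"y":-0.04,"z":0,"spin":0},
])

```text
time: 25.55
tcp_pos: [0.5827, -0.3046, 0.1355]
ee_rot: [3.14, -0.004, -3.126]
contact_force: [-0.1, 0.6, -3.0]
width: 0.0565
finger_force: 43.1
```

Request:
arm_command([
  {"x":0,"y":0,"z":0,"spin":0},
  {"x":0,"y":0,"z":0,"spin":0},
  {"x":0,"y":0,"z":0,"spin":0},
])

```text
time: 25.85
tcp_pos: [0.5837, -0.3016, 0.1377]
ee_rot: [3.141, -0.001, -3.124]
contact_force: [0.1, -0.3, -1.6]
width: 0.0564
finger_force: 43.2
```

```bash
python3 go.py .5833 -.3025 .0386
```

```text
tcp [ 0.5837 -0.3016  0.1377] rot [ 3.1405e+00 -7.0000e-04 -3.1235e+00] w 0.0564 ff 43.2 t 25.9 j [-0.56  0.35  1.19  0.    1.61 -2.15] F [ 0.1 -0.3 -1.6]
units [ 0.0009 -0.0024  0.2479]
```

Request:
arm_command([
  {"x":0,"y":-0.002,"z":0.04,"spin":0},
  {"x":0,"y":0,"z":0.06,"spin":0},
  {"x":0,"y":0,"z":0.06,"spin":0},
  {"x":0,"y":0,"z":0.04,"spin":0},
  {"x":0,"y":0,"z":0.02,"spin":0},
  {"x":0,"y":0,"z":0.01,"spin":0},
  {"x":0,"y":0,"z":0,"spin":0},
  {"x":0,"y":0,"z":0,"spin":0},
  {"x":0,"y":0,"z":0,"spin":0},
  {"x":0,"y":0,"z":0,"spin":0},
])

```text
time: 26.85
tcp_pos: [0.5844, -0.3037, 0.0473]
ee_rot: [-3.141, 0.002, -3.124]
contact_force: [-0.6, 0.6, -1.4]
width: 0.0558
finger_force: 43.2
```

Request:
arm_command([
  {"x":0,"y":0,"z":0.004,"spin":0},
  {"x":0,"y":0,"z":0.004,"spin":0},
  {"x":0,"y":0,"z":0.003,"spin":0},
  {"x":0,"y":0,"z":0.003,"spin":0},
  {"x":0,"y":0,"z":0,"spin":0},
  {"x":0,"y":0,"z":0,"spin":0},
  {"x":0,"y":0,"z":0,"spin":0},
])

```text
time: 27.55
tcp_pos: [0.5839, -0.3034, 0.0406]
ee_rot: [3.142, 0.0, -3.124]
contact_force: [0.5, 0.6, -2.2]
width: 0.0563
finger_force: 43.2
```

Request:
arm_command([
  {"x":0,"y":0.001,"z":0.003,"spin":0},
  {"x":0,"y":0,"z":0.002,"spin":0},
  {"x":0,"y":0,"z":0.002,"spin":0},
  {"x":0,"y":0,"z":0,"spin":0},
  {"x":0,"y":0,"z":0,"spin":0},
  {"x":0,"y":0,"z":0,"spin":0},
])

```text
time: 28.15
tcp_pos: [0.5842, -0.3029, 0.0387]
ee_rot: [-3.141, 0.001, -3.124]
contact_force: [-1.4, 2.7, 4.6]
width: 0.0566
finger_force: 43.6
```

Contact; release, rise, go back to the tin.

Request:
arm_command([
  {"x":0,"y":0,"z":0,"spin":0},
  {"x":0,"y":0,"z":0,"spin":0},
  {"x":0,"y":0,"z":0,"spin":0},
  {"x":0,"y":0,"z":0,"spin":0},
  {"x":0,"y":0,"z":0,"spin":0},
  {"x":0,"y":0,"z":0,"spin":0},
  {"x":0,"y":0,"z":0,"spin":0},
  {"x":0,"y":0,"z":0,"spin":0},
], gripper=0)

```text
time: 28.95
tcp_pos: [0.5839, -0.3029, 0.0378]
ee_rot: [3.142, 0.0, -3.124]
contact_force: [0.3, -1.0, 0.2]
width: 0.085
finger_force: 0.0
```

Request:
arm_command([
  {"x":0,"y":0,"z":-0.04,"spin":0},
  {"x":0,"y":0,"z":-0.1,"spin":0},
  {"x":0,"y":0,"z":-0.12,"spin":0},
  {"x":0,"y":0,"z":-0.12,"spin":0},
  {"x":0,"y":0,"z":-0.12,"spin":0},
  {"x":0,"y":0,"z":0,"spin":0},
  {"x":0,"y":0,"z":0,"spin":0},
  {"x":0,"y":0,"z":0,"spin":0},
])

```text
time: 29.75
tcp_pos: [0.5834, -0.3026, 0.2368]
ee_rot: [3.14, -0.002, -3.124]
contact_force: [-0.5, 0.2, 0.1]
width: 0.0853
finger_force: 0.0
```

```bash
python3 go.py .554 .1012 .24; python3 - <<'E'
from h import *
from bench import eyes,monitor
s=monitor.read_state();d=eyes.get_image("wrist"); T=toolT(s,d); cv2.imwrite("pics/w8.png",cv2.resize(d["img"],(480,360)))
hsv=cv2.cvtColor(d["img"],cv2.COLOR_BGR2HSV); 
m=cv2.inRange(hsv,(15,115,60),(26,255,150)); m=cv2.morphologyEx(m,cv2.MORPH_OPEN,np.ones((5,5)))
c,_=cv2.findContours(m,cv2.RETR_EXTERNAL,cv2.CHAIN_APPROX_NONE)
for k in c:
    if cv2.contourArea(k)>1500:
        print(cv2.boundingRect(k),cv2.minEnclosingCircle((onto(d,k,.087,T)*1000).astype(np.float32)))
E
```

```text
tcp [ 0.5834 -0.3026  0.2368] rot [ 3.1405e+00 -1.5000e-03 -3.1244e+00] w 0.0853 ff 0.0 t 29.8 j [-0.56  0.33  1.01  0.    1.8  -2.15] F [-0.5  0.2  0.1]
units [ 0.0562  1.0107 -0.0067]
(286, 173, 73, 68) ((584.5211791992188, -301.9305114746094), 29.602954864501953)
(353, 38, 76, 82) ((486.34295654296875, -252.66014099121094), 29.052024841308594)
(259, 20, 77, 83) ((475.9217834472656, -323.3565368652344), 29.08528709411621)
```

View pics/w8.png

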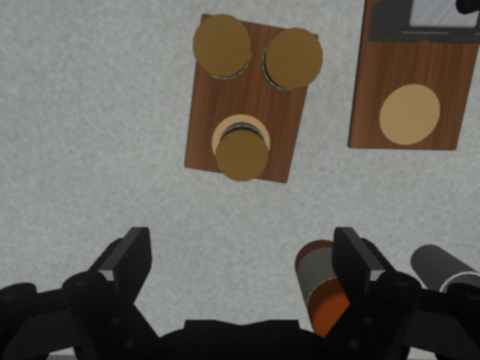

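Jar upright on its disc, within ~2 mm of the centre derived from the stock. Back to the tin.

Request:
arm_command([
  {"x":0.0056,"y":0.101,"z":0,"spin":0},
  {"x":0.0056,"y":0.101,"z":0,"spin":0},
  {"x":0.0056,"y":0.101,"z":0,"spin":0},
  {"x":0.0056,"y":0.101,"z":0,"spin":0},
  {"x":0.0056,"y":0.101,"z":0,"spin":0},
  {"x":0.0056,"y":0.101,"z":0,"spin":0},
  {"x":0.0056,"y":0.101,"z":0,"spin":0},
  {"x":0.0056,"y":0.101,"z":0,"spin":0},
  {"x":0.0056,"y":0.101,"z":0,"spin":0},
  {"x":0.0056,"y":0.101,"z":0,"spin":0},
])

```text
time: 30.8
tcp_pos: [0.5532, 0.1021, 0.2355]
ee_rot: [-3.141, -0.004, -3.124]
contact_force: [0.5, 0.0, -0.4]
width: 0.0858
finger_force: 0.0
```

Request:
arm_command([
  {"x":0,"y":0,"z":0,"spin":0},
  {"x":0,"y":0,"z":0,"spin":0},
  {"x":0,"y":0,"z":0,"spin":0},
  {"x":0,"y":0,"z":0,"spin":0},
])

```text
time: 31.2
tcp_pos: [0.5545, 0.0993, 0.2371]
ee_rot: [-3.141, -0.001, -3.126]
contact_force: [0.7, -1.3, 0.3]
width: 0.0856
finger_force: 0.0
```

```bash
python3 go.py .554 .1012 .0655; python3 - <<'E'
from h import *
from bench import eyes,monitor
s=monitor.read_state();d=eyes.get_image("wrist"); T=toolT(s,d)
g=cv2.cvtColor(d["img"],cv2.COLOR_BGR2GRAY)
m=cv2.inRange(g,0,50); m[:150]=0;m[290:]=0;m[:,:270]=0;m[:,380:]=0
k,lab,st,ce=cv2.connectedComponentsWithStats(m)
for i in range(1,k):
    if st[i,4]>150: print(st[i],"cap",onto(d,[ce[i]],.122,T)*1000)
E
```

```text
tcp [0.5545 0.0993 0.2371] rot [-3.1413e+00 -1.3000e-03 -3.1263e+00] w 0.0856 ff 0.0 t 31.2 j [ 0.08  0.11  1.27 -0.    1.76 -1.51] F [ 0.7 -1.3  0.3]
units [0.0006 0.0048 0.4291]
[336 200  24  26 501] cap [[551.49300533 117.5543908 ]]
```

Request:
arm_command([
  {"x":0.004,"y":0.004,"z":0.05,"spin":0},
  {"x":0,"y":0,"z":0.08,"spin":0},
  {"x":0,"y":0,"z":0.08,"spin":0},
  {"x":0,"y":0,"z":0.08,"spin":0},
  {"x":0,"y":0,"z":0.08,"spin":0},
  {"x":0,"y":0,"z":0.05,"spin":0},
  {"x":0,"y":0,"z":0.009,"spin":0},
  {"x":0,"y":0,"z":0,"spin":0},
  {"x":0,"y":0,"z":0,"spin":0},
  {"x":0,"y":0,"z":0,"spin":0},
])

```text
time: 32.25
tcp_pos: [0.5544, 0.1021, 0.0683]
ee_rot: [3.141, 0.004, -3.125]
contact_force: [-0.2, -0.2, 0.3]
width: 0.0855
finger_force: 0.0
```

Request:
arm_command([
  {"x":0,"y":0,"z":0,"spin":0},
  {"x":0,"y":0,"z":0,"spin":0},
  {"x":0,"y":0,"z":0,"spin":0},
  {"x":0,"y":0,"z":0,"spin":0},
  {"x":0,"y":0,"z":0,"spin":0},
  {"x":0,"y":0,"z":0,"spin":0},
  {"x":0,"y":0,"z":0,"spin":0},
  {"x":0,"y":0,"z":0,"spin":0},
  {"x":0,"y":0,"z":0,"spin":0},
], gripper=1, force=40)

```text
time: 33.15
tcp_pos: [0.5538, 0.102, 0.0675]
ee_rot: [-3.141, 0.002, -3.124]
contact_force: [0.3, -1.1, 4.5]
width: 0.0586
finger_force: 44.5
```

Request:
arm_command([
  {"x":0,"y":0,"z":-0.04,"spin":0},
  {"x":0,"y":0,"z":-0.05,"spin":0},
  {"x":0,"y":0,"z":-0.05,"spin":0},
  {"x":0,"y":0,"z":0,"spin":0},
  {"x":0,"y":0,"z":0,"spin":0},
])

```text
time: 33.65
tcp_pos: [0.5521, 0.1023, 0.1206]
ee_rot: [3.141, -0.002, -3.124]
contact_force: [-0.0, -0.7, -4.5]
width: 0.0587
finger_force: 44.7
```

```bash
python3 go.py .5435 -.0898 .12 3.1386; python3 - <<'E'
from h import *
from bench import eyes,monitor
s=monitor.read_state();d=eyes.get_image("wrist"); T=toolT(s,d)
print("discT px view saved");cv2.imwrite("pics/w9.png",cv2.resize(d["img"],(480,360)))
E
```

```text
tcp [0.5521 0.1023 0.1206] rot [ 3.1414e+00 -2.4000e-03 -3.1243e+00] w 0.0587 ff 44.7 t 33.6 j [ 0.08  0.14  1.47  0.    1.53 -1.51] F [-0.  -0.7 -4.5]
units [ 0.0298 -0.4798  0.0014]
spin 0.0101
discT px view saved
```

View pics/w9.png

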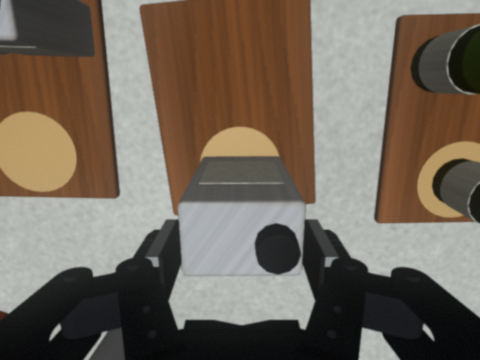

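Request:
arm_command([
  {"x":0.003,"y":-0.035,"z":0,"spin":0.001},
  {"x":0.003,"y":-0.055,"z":0,"spin":0.001},
  {"x":0.003,"y":-0.055,"z":0,"spin":0.001},
  {"x":0.003,"y":-0.055,"z":0,"spin":0.001},
  {"x":0.003,"y":-0.055,"z":0,"spin":0.001},
  {"x":0.003,"y":-0.055,"z":0,"spin":0.001},
  {"x":0.003,"y":-0.055,"z":0,"spin":0.001},
  {"x":0.002,"y":-0.05,"z":0,"spin":0.001},
  {"x":0.002,"y":-0.04,"z":0,"spin":0.001},
  {"x":0.002,"y":-0.025,"z":0,"spin":0.001},
])

```text
time: 34.7
tcp_pos: [0.5429, -0.0915, 0.1211]
ee_rot: [3.141, -0.002, 3.137]
contact_force: [0.3, -0.8, -3.9]
width: 0.0582
finger_force: 44.8
```

Request:
arm_command([
  {"x":0,"y":0,"z":0,"spin":0},
  {"x":0,"y":0,"z":0,"spin":0},
  {"x":0,"y":0,"z":0,"spin":0},
])

```text
time: 35.0
tcp_pos: [0.5438, -0.0891, 0.1221]
ee_rot: [3.141, -0.0, 3.14]
contact_force: [0.7, -0.3, -3.2]
width: 0.0591
finger_force: 44.8
```

```bash
python3 go.py .5445 -.0898 .0675 3.1386
```

```text
tcp [ 0.5438 -0.0891  0.1221] rot [ 3.1409 -0.      3.1398] w 0.0591 ff 44.8 t 35.0 j [-0.27  0.12  1.49  0.    1.53 -1.83] F [ 0.7 -0.3 -3.2]
units [-0.0017 -0.002   0.1366]
spin 0.0006
```

Request:
arm_command([
  {"x":-0.001,"y":-0.001,"z":0.03,"spin":0},
  {"x":0,"y":0,"z":0.035,"spin":0},
  {"x":0,"y":0,"z":0.03,"spin":0},
  {"x":0,"y":0,"z":0.015,"spin":0},
  {"x":0,"y":0,"z":0.008,"spin":0},
  {"x":0,"y":0,"z":0,"spin":0},
  {"x":0,"y":0,"z":0,"spin":0},
  {"x":0,"y":0,"z":0,"spin":0},
  {"x":0,"y":0,"z":0,"spin":0},
])

```text
time: 35.9
tcp_pos: [0.5446, -0.0904, 0.0757]
ee_rot: [-3.141, 0.001, 3.139]
contact_force: [0.7, 0.4, -4.1]
width: 0.0585
finger_force: 44.8
```

Request:
arm_command([
  {"x":0,"y":0,"z":0.004,"spin":0},
  {"x":0,"y":0,"z":0.004,"spin":0},
  {"x":0,"y":0,"z":0.003,"spin":0},
  {"x":0,"y":0,"z":0.003,"spin":0},
  {"x":0,"y":0,"z":0,"spin":0},
  {"x":0,"y":0,"z":0,"spin":0},
  {"x":0,"y":0,"z":0,"spin":0},
])

```text
time: 36.6
tcp_pos: [0.5442, -0.0903, 0.0694]
ee_rot: [3.142, 0.0, 3.139]
contact_force: [-0.1, 0.1, -4.5]
width: 0.0586
finger_force: 44.8
```

Request:
arm_command([
  {"x":0,"y":0,"z":0.003,"spin":0},
  {"x":0,"y":0,"z":0.002,"spin":0},
  {"x":0,"y":0,"z":0.002,"spin":0},
  {"x":0,"y":0,"z":0,"spin":0},
  {"x":0,"y":0,"z":0,"spin":0},
  {"x":0,"y":0,"z":0,"spin":0},
])

```text
time: 37.2
tcp_pos: [0.5446, -0.0904, 0.0676]
ee_rot: [-3.141, 0.001, 3.139]
contact_force: [-2.3, -0.6, 3.8]
width: 0.0588
finger_force: 45.6
```

Request:
arm_command([
  {"x":0,"y":0,"z":0,"spin":0},
  {"x":0,"y":0,"z":0,"spin":0},
  {"x":0,"y":0,"z":0,"spin":0},
  {"x":0,"y":0,"z":0,"spin":0},
  {"x":0,"y":0,"z":0,"spin":0},
  {"x":0,"y":0,"z":0,"spin":0},
  {"x":0,"y":0,"z":0,"spin":0},
  {"x":0,"y":0,"z":0,"spin":0},
], gripper=0)

```text
time: 38.0
tcp_pos: [0.5442, -0.0903, 0.0666]
ee_rot: [3.142, 0.0, 3.139]
contact_force: [-0.5, 0.5, -0.1]
width: 0.0856
finger_force: 0.0
```

Request:
arm_command([
  {"x":0,"y":0,"z":-0.04,"spin":0},
  {"x":0,"y":0,"z":-0.1,"spin":0},
  {"x":0,"y":0,"z":-0.12,"spin":0},
  {"x":0,"y":0,"z":-0.12,"spin":0},
  {"x":0,"y":0,"z":-0.06,"spin":0},
  {"x":0,"y":0,"z":0,"spin":0},
  {"x":0,"y":0,"z":0,"spin":0},
  {"x":0,"y":0,"z":0,"spin":0},
])

```text
time: 38.8
tcp_pos: [0.5433, -0.0901, 0.2403]
ee_rot: [3.14, -0.004, 3.139]
contact_force: [-0.2, 0.4, -0.9]
width: 0.0854
finger_force: 0.0
```

```bash
python3 go.py; python3 - <<'E'
from h import *
from bench import eyes,monitor
s=monitor.read_state();d=eyes.get_image("wrist"); T=toolT(s,d); cv2.imwrite("pics/w10.png",d["img"])
pickle.dump((s,d),open("w10.pkl","wb"))
E
```

```text
tcp [ 0.5433 -0.0901  0.2403] rot [ 3.1404 -0.0038  3.1388] w 0.0854 ff 0.0 t 38.8 j [-0.27  0.09  1.29  0.    1.76 -1.84] F [-0.2  0.4 -0.9]
```

View pics/w10.png

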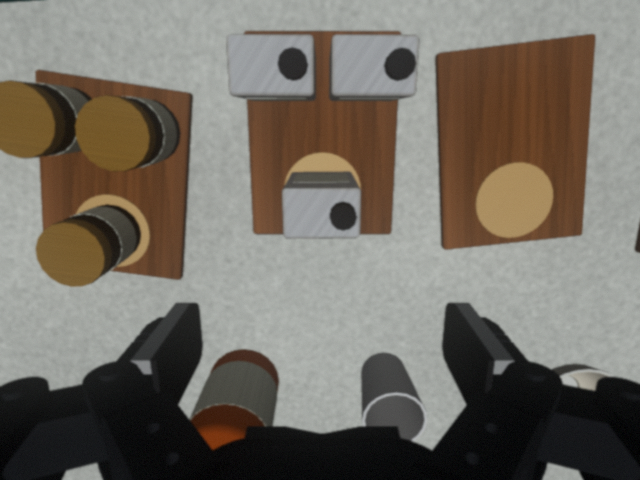

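The tin stands square, top (283,185)–(360,238), with the board's front corners at (253,234) and (391,234); everything is upright and released. One final numeric check, then hand in.

```bash
python3 - <<'E'
from h import *
from bench import order
s,d=pickle.load(open("w10.pkl","rb"));T=toolT(s,d)
t=onto(d,[(283,186),(360,185),(360,237),(284,238)],.110,T).mean(0)*1000
st=onto(d,[(228,36),(312,35),(315,97),(230,94),(331,35),(418,36),(414,97),(332,97)],.110,T).mean(0)*1000
f=onto(d,[(253,234),(391,234)],.012,T)*1000
print("tin",t,"stock mid+105",st+[105,0],"board front-45",f.mean(0)-[45,0])
e=np.hypot(*(t-f.mean(0)+[45,0])); print(e)
if e<9: print(order.close_job())
E
```

```text
tin [543.23287539 -90.03661784] stock mid+105 [545.54083681 -89.14154109] board front-45 [544.03186444 -89.84046148]
0.8227155217775314
the job is handed in; nothing more can be done
None
```

I moved the jar, tin and bottle each to the board with stock of its own kind and handed the job in at about 39 s. Each measured about 2 mm or less from its disc centre and looked upright in the last images. The tin stands square to the tins behind it, everything is released, and the bowl, cup and juice bottle were not approached.

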